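# Break the taper plug free from the gauged air manifold

### The arm

A 6-joint arm with a two-finger parallel gripper is mounted at the origin on the work surface. World frame = base frame: x ahead of the robot, y to its left, z up, the work surface at z = 0. Lengths are in m, angles in rad, forces in N, time in s.
With the tool pointing down it reaches from about 0.35 to 0.975 m from the base axis. Payload 7.1 kg.
Tool frame: the origin (TCP) lies midway between the tips of the shut fingers; the grasp point (between the pads) lies 19 mm behind it; z points along the fingers, y is the line along which they close (so a half turn about z gives the same grasp; the last joint's range is limited). The gripper opens to 88 mm and grips with 3 to 60 N. Pads are 20 mm wide; open, the fingers measure 115 mm over their backs; the gripper's body (75 mm by 178 mm) begins 61 mm behind the grasp point.
Start: joints at [1.092, 0.423, 1.63, -0, 1.089, -0.019], TCP at [0.277, 0.56, 0.195] pointing down, gripper open.
Joint ranges: [-3, 3], [-0.9, 2.11], [0.09, 2.58], [-1.31, 4.45], [0.11, 2.69], [-2.54, 2.54]. Speed limits (rad/s): [2.39, 2.39, 3.01, 3.14, 3.14, 3.14].

### API

Orientations are given as a unit quaternion [w, x, y, z].
In Python, from station import move_pose, movel, movej, command_gripper, wait, inverse_kinematics, read_camera, camera_info, MotionError, job_done, get_time, get_joint_pos, get_qvel, get_effort, get_tcp_pos, get_ee_rot, get_ft_force, get_ft_torque, get_grip_width, get_finger_force gives the robot as it stands. Calls block until the motion is done:
- move_pose(position, orientation): joint-space move of the TCP to a pose.
- movel(position, frame=None, v=0.15, until_force=None): straight line of the TCP; frame=None keeps the orientation; v is the mean speed in m/s. With until_force (N) it stops when the force on the tool has changed by that much, and returns True; else False.
- movej(angles): joint-space move.
- command_gripper(opening): opening from 0.0 (shut) to 1.0 (fully open); the grip force is fixed at half the most; returns when the fingers have stopped.
- wait(seconds).
- inverse_kinematics(position, orientation): joint angles nearest the present ones, or None.
- read_camera(name): name is "scene" or "side" or "wrist"; returns the picture (480x640x3 uint8, red, green, blue); there is no depth.
- camera_info(name): a dict with "intrinsics" (3x3 intrinsics, pixels), "dist" ([k1, k2, p1, p2, k3] as OpenCV has them; the pictures are not rectified), "T" (4x4, takes a point from camera to world coordinates); the wrist camera has in their place "tool_from_camera" (4x4, takes a point from camera to tool coordinates, whose origin is the TCP and whose axes are the flange's). Camera axes: x right, y up, looking along -z (the intrinsics and any distortion apply to the point x, -y, -z); pixel columns grow to the right and rows downward; lengths in m; the calibration is good to about 2 mm. A picture is of the moment at which its call begins: read the wrist's pose just before it. camera_info takes no time and is no camera call.
A pose or a line that the arm cannot do raises MotionError and nothing moves.
- job_done(): hands the job in; it is judged then, once.
Readings, each from a call of its own:
- get_time(): time.
- get_joint_pos(): joint angles.
- get_qvel(): joint speeds.
- get_effort(): joint torques, N m.
- get_tcp_pos(): TCP position.
- get_ee_rot(): TCP orientation.
- get_ft_force(): force on the tool from outside, world axes, zero at the start.
- get_ft_torque(): the same for the moment, N m.
- get_grip_width(): opening from 0.0 (shut) to 1.0 (fully open).
- get_finger_force(): force on a finger pad.
Only numpy, scipy, OpenCV 4.12 (cv2) and the standard library are available. Lean on these libraries where they do the work, as an engineer would, in place of code of your own. Each camera call takes 0.05 s, during which the arm holds its last target. There are 200 camera calls.

### The job

Open the test port of the air manifold that carries the dial gauge: twist its taper plug by the bar grip, about 55 degrees either way, to break it free, then pull it straight up out of its port. Lower it, tang first, into the round black pot and let go only when it is down inside; the plug of the other manifold stays in place.

Things in the scene. Friction and masses are not known exactly. Their poses are not given: they have to be found in the camera images.
- plug_grip (a point): Centre of the bar grip of the plug to take: bar 12 (x) by 44 (y) by 36 mm (z up). Below this point: bar to 18 mm, stem to 24, round collar diameter 40 to 29, tapered shank diameter 28 to 25 down to 57, neck, then a flat tang 24 (y) by 5 mm whose end is 76 mm below. Steel, about 0.2 kg. Seated: point 89 mm above the table, 47 mm of the plug in the port.
- port (a point): Mouth of this plug's port, on top of a fixed aluminium block 60 mm tall, 70 wide (x), from y = -50 to +140 mm; z up. Seated bar lies along y. Dial gauge, 52 mm across, facing up, at y = +103, top 95 mm above the table. A straight pull won't free the plug; twisted 45 degrees or more about z, either way, it lifts out easily. Stiff to turn (0.08 N m), stop at 75 degrees.
- plug_b_grip (a point): Centre of the bar grip of the plug that must stay: same make and size, seated in a like manifold that has no gauge.
- pot_floor (a point): Centre of the inner floor of the loose round black plastic pot, 5 mm above the table, z up. Pot: outer diameter 60, inner 52, 55 mm tall, 0.3 kg, open at the top. A plug stood in it shows its bar above the rim and may lean on the rim.
Mind the look-alikes: they are no part of the job. Leave any blue look-alike of the part that bears plug_grip alone.

How it is judged:
By the outcome, as a careful person would: the job done as asked, in the order asked, and still so for the second after the job is handed in, with the robot touching nothing.
It also fails if it takes over 45 s, if anything falls off the work surface, if the arm or the gripper's body presses on something with over 40 N, if the wrist force passes 120 N, or if a joint passes its speed limit or range.

## Working session

There is one attempt and no reset: what is moved stays moved. The work goes in short steps, each a Python script; the robot and the scene stay as the last script left them, time stands still between calls to the robot, and variables do not carry over. Pictures are saved under pics/ and viewed, at most 10 in all, crops included, and the job is handed in when it is done.

```bash
mkdir -p pics
python3 - <<'E'
from station import *
import cv2,numpy as np
for n in ["scene","side"]:
    im=read_camera(n); cv2.imwrite(f"pics/{n}.png",im[:,:,::-1])
    i=camera_info(n); print(n,np.round(i["intrinsics"],1).tolist(),i["dist"],np.round(i["T"],3).tolist())
print(get_tcp_pos(),get_ee_rot(),get_time()); im=read_camera("wrist");cv2.imwrite("pics/wrist.png",im[:,:,::-1]); print(camera_info("wrist"))
E
```

```text
scene [[433.6, 0.0, 314.7], [0.0, 433.6, 235.9], [0.0, 0.0, 1.0]] [-0.10167149  0.          0.          0.          0.        ] [[0.591, -0.661, 0.462, 0.932], [0.807, 0.486, -0.336, -0.297], [-0.002, 0.571, 0.821, 0.685], [0.0, 0.0, 0.0, 1.0]]
side [[468.8, 0.0, 319.9], [0.0, 468.8, 238.4], [0.0, 0.0, 1.0]] [-0.12002529  0.          0.          0.          0.        ] [[0.936, 0.202, -0.289, 0.377], [-0.352, 0.526, -0.774, -0.664], [-0.004, 0.826, 0.563, 0.542], [0.0, 0.0, 0.0, 1.0]]
[0.277083   0.55963397 0.19480656] [-1.52600882e-04  2.27860336e-01  9.73693590e-01 -6.60211497e-04] 0.1
{'intrinsics': array([[428.21405871,   0.        , 317.17956711],
       [  0.        , 428.21405871, 237.50521164],
       [  0.        ,   0.        ,   1.        ]]), 'dist': array([-0.10409931,  0.        ,  0.        ,  0.        ,  0.        ]), 'tool_from_camera': array([[-4.41174846e-04,  9.61184695e-01,  2.75905394e-01,
         7.56390877e-02],
       [ 9.99999878e-01,  4.85706165e-04, -9.30700930e-05,
         3.86501469e-04],
       [-2.23466500e-04,  2.75905319e-01, -9.61184792e-01,
        -1.88557069e-01],
       [ 0.00000000e+00,  0.00000000e+00,  0.00000000e+00,
         1.00000000e+00]])}
```

View pics/scene.png

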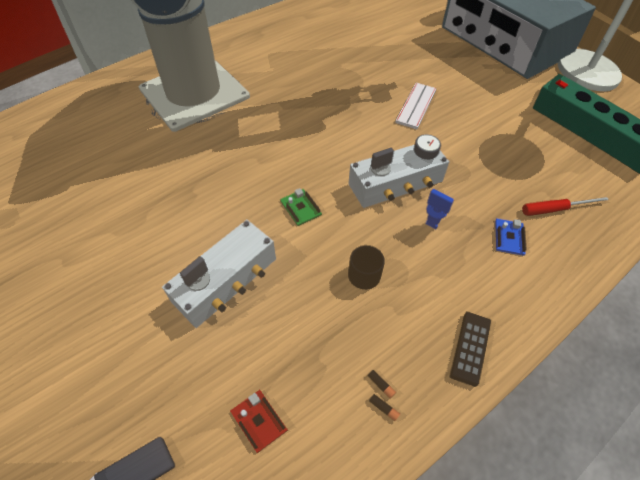

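View pics/side.png

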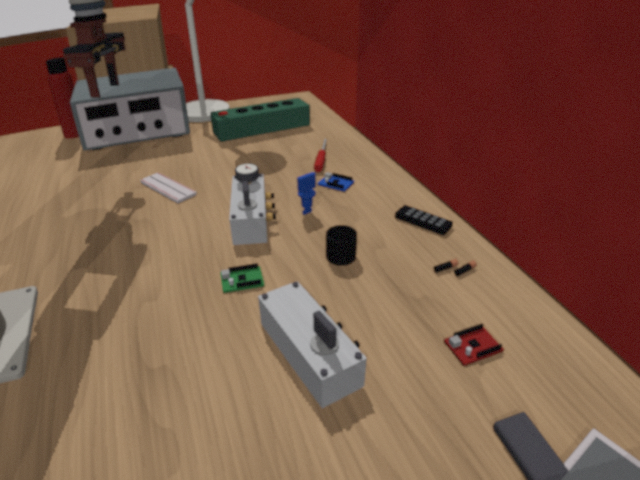

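The gauge manifold is at about (400,170) in scene, with its plug bar at (382,158) and the gauge face at (428,143). The pot rim is at about (366,254). In the side view the bar is at (246,192), the gauge at (247,170) and the pot rim at (341,236). The blue look-alike stands between the manifold and the pot side, at (438,205) in scene.

```bash
cat > h.py <<'E'
from station import *
import cv2,numpy as np
from scipy.spatial.transform import Rotation as R
def rotq(q): return R.from_quat([q[1],q[2],q[3],q[0]])
def cam(n):
    i=camera_info(n)
    if n!="wrist": return i["intrinsics"],i["dist"],np.array(i["T"])
    T=np.eye(4);T[:3,:3]=rotq(get_ee_rot()).as_matrix();T[:3,3]=get_tcp_pos()
    return i["intrinsics"],i["dist"],T@i["tool_from_camera"]
def onz(c,uv,z):
    K,d,T=c
    p=cv2.undistortPoints(np.array([[uv]],float),K,d)[0,0]
    r=T[:3,:3]@[p[0],-p[1],-1]
    return T[:3,3]+r*(z-T[2,3])/r[2]
def proj(c,P):
    K,d,T=c
    q=(np.atleast_2d(P)-T[:3,3])@T[:3,:3]*[1,-1,-1]
    return cv2.projectPoints(q,np.zeros(3),np.zeros(3),K,d)[0][:,0]
def quat(a):
    "tool down, finger-closing line (tool y) at world angle a"
    y=np.array([np.cos(a),np.sin(a),0]);z=np.array([0,0,-1.])
    q=R.from_matrix(np.c_[np.cross(y,z),y,z]).as_quat(); return np.array([q[3],*q[:3]])
E
python3 - <<'E'
from h import *
for n,L in dict(scene=dict(gauge=(428,143,.095),bar=(382,158,.089),pot=(366,254,.055),blue=(440,196,.08)),side=dict(gauge=(247,170,.095),bar=(246,190,.089),pot=(341,236,.055),blue=(306,180,.08))).items():
    for k,(u,v,z) in L.items(): print(n,k,np.round(onz(cam(n),(u,v),z),3))
E
```

```text
scene gauge [0.552 0.257 0.095]
scene bar [0.526 0.16  0.089]
scene pot [0.66  0.01  0.055]
scene blue [0.656 0.189 0.08 ]
side gauge [0.552 0.254 0.095]
side bar [0.531 0.176 0.089]
side pot [ 0.666 -0.001  0.055]
side blue [0.665 0.19  0.08 ]
```

Run:
```python
from h import *
a=np.deg2rad(-15)
for s in (0,np.pi):
    for d in (-55,0,55):
        q=inverse_kinematics([.528,.165,.20],quat(a+s+np.deg2rad(d))); print(s,d,None if q is None else np.round(q,2))
def go(s):
    q=quat(a+s); x=rotq(q).apply([1,0,0]); move_pose(np.array([.528,.165,.25])-.04*x,q)
try: go(0)
except MotionError as e: print(e); go(np.pi)
wait(.2)
c=cam("wrist"); im=read_camera("wrist"); cv2.imwrite("pics/w1.png",im[:,:,::-1])
print(get_joint_pos(),get_time(),get_tcp_pos(),get_ee_rot())
```

```text
0 -55 [ 0.28  0.31  1.79 -0.    1.04  1.5 ]
0 0 [ 0.28  0.31  1.79 -0.    1.04  0.54]
0 55 [ 0.28  0.31  1.79 -0.    1.04 -0.42]
3.141592653589793 -55 [ 0.28  0.31  1.79 -0.    1.04 -1.64]
3.141592653589793 0 None
3.141592653589793 55 None
[2.18196245e-01 2.25119620e-01 1.78053999e+00 5.18800021e-05
 1.13613674e+00 4.78859381e-01] 2.2167 [0.51753663 0.12695669 0.24987886] [-6.44100216e-05  7.93014011e-01  6.09203388e-01 -8.23288894e-05]
```

View pics/w1.png

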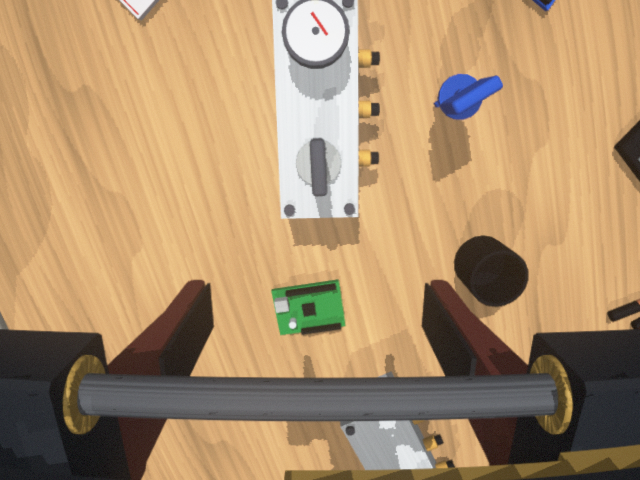

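The wrist view shows the bar top at about (318,167), the gauge face at (316,31) and the block's near corners at (281,218) and (358,216). The pot's rim is the outer lower-right ellipse at about (499,278). Next I refine by overlaying the projected model.

Run:
```python
from h import *
c=cam("wrist"); f=lambda u,v,z:onz(c,(u,v),z)
g=f(316,31,.095); L=f(281,218,.06);Rr=f(358,216,.06); b1=f(319,140,.107);b2=f(318,190,.107)
print("g",g,"L",L,"R",Rr,np.linalg.norm(L-Rr))
m=(L+Rr)/2; y=(g-m)[:2]; print("len .153?",np.linalg.norm(y),np.rad2deg(np.arctan2(*y[::-1])),"edge",np.rad2deg(np.arctan2(*(Rr-L)[1::-1])))
u=y/np.linalg.norm(y); port=m[:2]+.05*u; print("port",port,"from g",g[:2]-.103*u)
print("bar",b1,b2,"pot",f(499,278,.055))
# overlay model
im=cv2.imread("pics/w1.png"); p0=port; th=np.arctan2(u[1],u[0])-np.pi/2
rot=np.array([[np.cos(th),-np.sin(th)],[np.sin(th),np.cos(th)]])
def poly(pts,z,col):
    P=np.c_[np.array(pts)@rot.T+p0,np.full(len(pts),z)]
    cv2.polylines(im,[np.round(proj(c,P)*8).astype(int)],True,col,1,cv2.LINE_AA,3)
rect=lambda x,a,b:[(-x,a),(x,a),(x,b),(-x,b)]
t=np.linspace(0,2*np.pi,50)
poly(rect(.035,-.05,.14),.06,(0,0,255)); poly(rect(.006,-.022,.022),.107,(0,255,0)); poly(np.c_[.02*np.cos(t),.02*np.sin(t)],.065,(255,0,0))
poly(np.c_[.026*np.cos(t),.103+.026*np.sin(t)],.095,(255,0,255))
pp=f(499,278,.055)[:2]; p0=pp
for r,z,k in((.03,.055,(0,255,255)),(.026,.055,(0,255,255)),(.03,0,(0,0,255))): poly(np.c_[r*np.cos(t),r*np.sin(t)],z,k)
cv2.imwrite("pics/o1.png",cv2.resize(im[0:330,230:560],None,fx=1.8,fy=1.8,interpolation=cv2.INTER_CUBIC))
```

```text
g [0.55239441 0.261015   0.095     ] L [0.48204651 0.12175203 0.06      ] R [0.55007443 0.1055187  0.06      ] 0.06993796194441293
len .153? 0.15179233425888408 76.15086925761463 edge -13.4213525136502
port [0.52802877 0.16218183] from g [0.5277397  0.16100927]
bar [0.53379587 0.18260323 0.107     ] [0.52315151 0.14564473 0.107     ] pot [0.66983503 0.00838695 0.055     ]
```

View pics/o1.png

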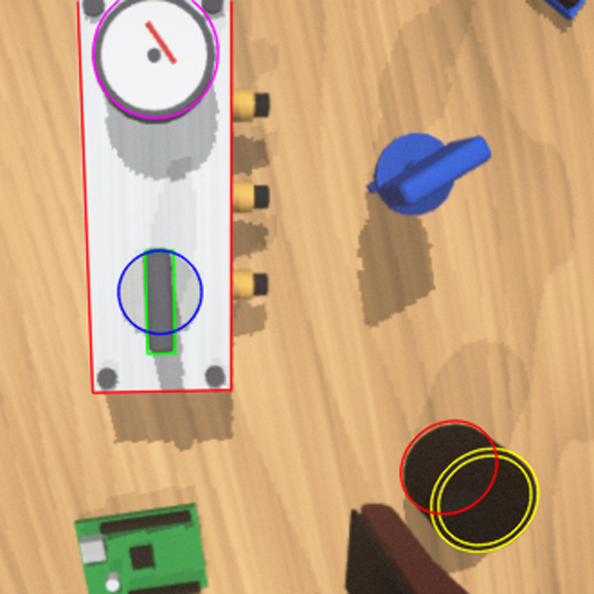

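The overlay matches the block, gauge and bar, and the pot to within about 1–2 mm. Now I grasp and twist.

Run:
```python
from h import *
a=np.deg2rad(-13.8); P=np.array([.5283,.1632,0])
move_pose(P+[0,0,.14],quat(a))
print(movel(P+[0,0,.0735],v=.08,until_force=15))
command_gripper(0); print("grip",get_grip_width(),get_finger_force(),get_ft_force(),get_tcp_pos())
for d in (19,38,57):
    move_pose(P+[0,0,.0735],quat(a+np.deg2rad(d))); print(d,get_ft_force().round(1),get_ft_torque().round(2),get_grip_width())
wait(.2); c=cam("wrist"); im=read_camera("wrist"); cv2.imwrite("pics/w2.png",im[:,:,::-1]); print(get_time())
```

```text
False
grip 0.13106880392354292 29.976550340652466 [-0.71108625  0.89588835 -0.67120783] [0.52818653 0.16322182 0.07342627]
19 [-0.5 -0.1  0.9] [-0.03  0.33 -0.02] 0.13334529211417923
38 [-3.  -0.5  4.2] [-0.14  0.6  -0.07] 0.13371721899560024
57 [-4.  -1.6  4.9] [-0.28  0.82 -0.07] 0.13622165806333641
6.3917
```

View pics/w2.png

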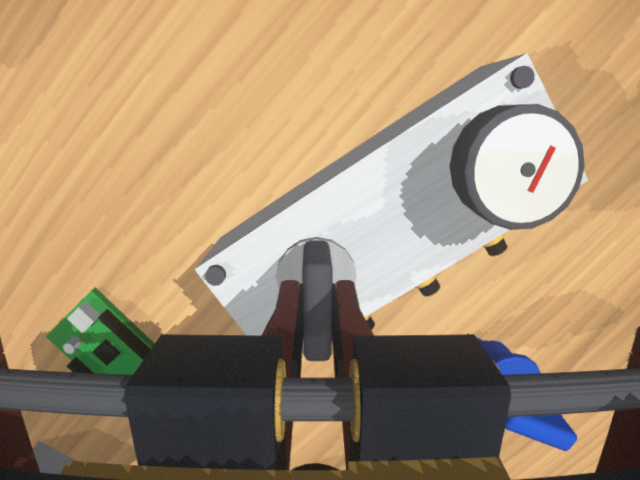

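The bar at (317,300) lies square in the fingers while the block is turned about 57° in view, so the plug has twisted with the gripper. Next is a slow straight pull.

Run:
```python
from h import *
P=np.array(get_tcp_pos())
hit=movel(P+[0,0,.015],v=.03,until_force=20); print(hit,get_ft_force().round(1),get_tcp_pos(),get_grip_width())
if not hit:
    hit=movel(P+[0,0,.14],v=.1,until_force=20); print(hit,get_ft_force().round(1),get_tcp_pos(),get_grip_width(),get_finger_force())
wait(.2)
for n in("wrist","scene","side"): cv2.imwrite(f"pics/{n}3.png",read_camera(n)[:,:,::-1])
s=cv2.imread("pics/scene3.png")[40:300,240:540]; d=cv2.imread("pics/side3.png")[40:300,140:440]
cv2.imwrite("pics/c3.png",cv2.resize(np.hstack([s,d]),(800,347)));print(get_time())
```

```text
False [-0.3  0.5 -2.8] [0.52822606 0.16325698 0.08884907] 0.1313008591122132
False [-0.4 -0.4 -2.8] [0.52737034 0.1629837  0.21285087] 0.13230669673905665 29.976040720939636
8.7917
```

View pics/c3.png

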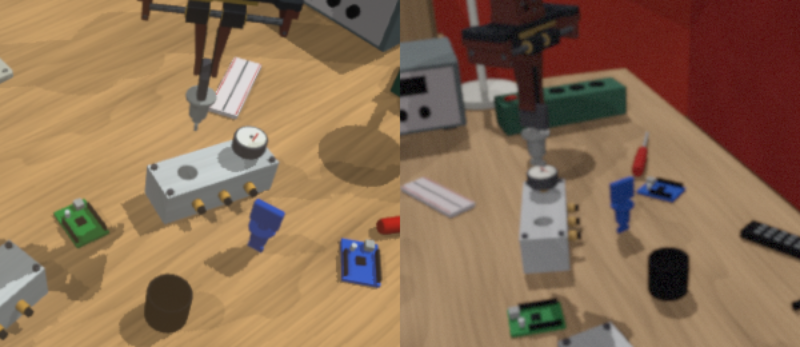

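The plug is out and hanging upright, the port is open and the blue part is untouched. I'll check the pot from the wrist before lowering.

Run:
```python
from h import *
q=np.array(get_ee_rot()); x=rotq(q).apply([1,0,0]); print(x)
move_pose(np.array([.668,.008,.20])-.07*x,q); wait(.2)
c=cam("wrist"); im=read_camera("wrist")[:,:,::-1].copy()
t=np.linspace(0,2*np.pi,60)
for r,z,k in((.03,.055,(0,255,255)),(.03,0,(0,0,255))):
    P=np.c_[.668+r*np.cos(t),.008+r*np.sin(t),np.full(60,z)]
    cv2.polylines(im,[np.round(proj(c,P)*8).astype(int)],True,k,1,cv2.LINE_AA,3)
cv2.imwrite("pics/w4.png",im); print(proj(c,[[.668,.008,.055]]),get_time())
```

```text
[-6.84560814e-01  7.28955733e-01  1.79370838e-04]
[[315.7422511  125.30496263]] 10.125
```

View pics/w4.png

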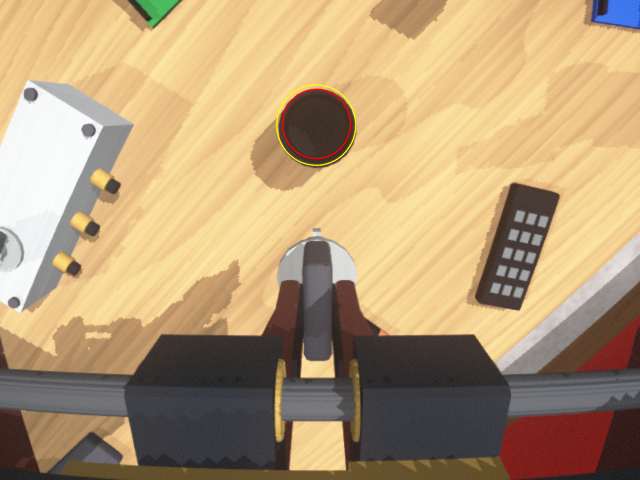

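The pot at (316,125) matches the projected circles to about 1 mm, and the plug sits upright in the fingers. Now I lower it until contact and release.

Run:
```python
from h import *
C=np.array([.668,.008,0])
movel(C+[0,0,.16],v=.1); wait(.2)
print(movel(C+[0,0,.085],v=.06,until_force=6),get_ft_force().round(1),get_tcp_pos())
print(movel(C+[0,0,.062],v=.02,until_force=4),get_ft_force().round(1),get_tcp_pos())
```

```text
False [ 0.2 -0.2 -2.1] [0.66835248 0.00798619 0.08549446]
True [0.2 0.3 5.9] [0.66801976 0.00807969 0.06532552]
```

Contact came at TCP z = 0.0653, against 0.0655 expected for the floor, so the plug is down. Release and retreat.

Run:
```python
from h import *
command_gripper(.45); wait(.3)
p=np.array(get_tcp_pos()); print(movel(p+[0,0,.12],v=.1,until_force=10),get_ft_force().round(1),get_grip_width())
q=np.array(get_ee_rot()); x=rotq(q).apply([1,0,0]); movel(np.array([p[0],p[1],.22])-.07*x); wait(.5)
w=read_camera("wrist")[:,:,::-1]; s=read_camera("scene")[:,:,::-1]
cv2.imwrite("pics/c5.png",np.hstack([cv2.resize(w,(400,300)),cv2.resize(s[130:370,180:500],(400,300))])); print(get_time())
```

```text
False [ 0.8  0.3 -0.4] 0.44995641794970154
17.1417
```

View pics/c5.png

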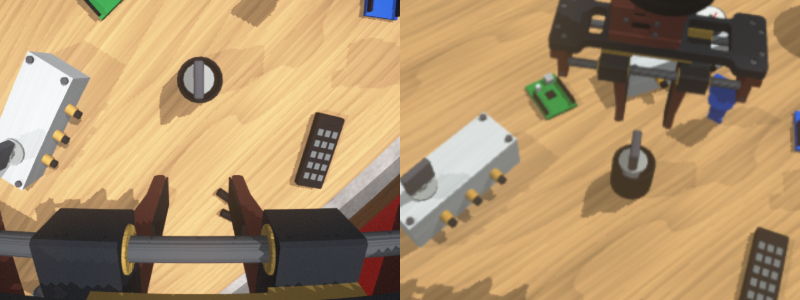

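The plug stands in the pot with its bar above the rim (wrist half at (200,79)), the gripper is clear, and plug B is still seated.

```bash
python3 -c "
from station import *
print(job_done())"
```

```text
the job is handed in; nothing more can be done
None
```

The gauge manifold's plug was twisted about 57°, pulled straight up and lowered tang-first into the black pot; the other manifold's plug is still seated, and I handed the job in just after 17 s on the robot's clock (45 s allowed).

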